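# Lever a feed roller into the drop bin and ease the lid shut

## Robot

A 6-joint arm with a two-finger parallel gripper is mounted at the origin on the work surface. World frame = base frame: x ahead of the robot, y to its left, z up, the work surface at z = 0. Lengths are in m, angles in rad, forces in N, time in s.
With the tool pointing down it reaches from about 0.35 to 0.775 m from the base axis. Payload 5.5 kg.
Tool frame: the origin (TCP) lies on the centre line of the jaws, within the pads' length; the fingertips stand 14 mm ahead of it and the grasp point (between the pads) lies 5 mm behind it; z points along the fingers, y is the direction in which the jaws open and shut (so a half turn about z gives the same grasp; the last joint's range is limited). The gripper opens to 85 mm and grips with 20 to 120 N. Pads are 22 mm wide; open, the fingers measure 114 mm over their backs; the gripper's body (76 mm by 85 mm) begins 54 mm behind the grasp point. The pads swing forward as they close: fully open they stand 13 mm farther back than shut.
Start: joints at [-1.255, 0.313, 0.046, 1.304, 0, 1.431], TCP at [0.253, -0.516, 0.245] pointing down, gripper open.
Joint ranges: [-2.76, 2.76], [-0.86, 1.69], [-1.03, 1.26], [-2.2, 2.34], [-1.47, 1.5], [-3.14, 3.14]. Speed limits (rad/s): [2.57, 2.57, 3.14, 3.14, 3.14, 3.14].

## Interface

Orientations are given as a rotation vector (axis times angle).
In Python, from workcell import observe, read_camera, camera_params, close_job gives the robot as it stands. The module is installed in compiled form; this text tells all that it offers.
- The arm moves only by the tool servo_tool, never from a script. Its argument "deltas" is a list of rows, each a list of 5 numbers: the shift along the tool's x, y, z in m, then the turn about the tool's z in rad, then the closure, from 0 (fully open) to 1 (shut). In form: [[x, y, z, turn, grip], ...]. A call has 1 to 12 rows; each row shifts and turns the pose as measured when the row begins, along the tool's axes as they then stand; what a row does not reach is not made up. A row lasts 1/10 s, in which the tool goes at most 50 mm and 8.59 degrees, less where a joint would pass 70% of its speed; a pose out of reach is approached as far as the arm can. A call is refused whole if a number of a shift passes 0.05 or a number of a turn 0.15, either way. A call with a gripper value outside its range is refused whole. The fingers move at their own pace and stop on an object; the grip force is fixed at half the most. Time passes only in rows, so rows that do not move let the fingers close. It gives the time, the measured TCP pose, the force and the opening at its end, in the units of the state.
- observe(): the state, without advancing time (a new reading comes with each control period).
- read_camera(name): name is "side" or "top"; returns the picture (420x560x3 uint8, red, green, blue); there is no depth.
- camera_params(name): a dict with "fx", "fy", "cx", "cy" (pixels), "rvec" (rotation vector, rad) and "tvec" (3), from world to camera coordinates, as OpenCV has them. Camera axes: x right, y down, z forward; pixel columns grow to the right and rows downward; lengths in m; the calibration is good to about 2 mm. A picture is of the moment at which its call begins. camera_params takes no time and is no camera call.
- close_job(): hands the job in, once; it reports no verdict.
The state is a dict: "t": time; "qpos": joint angles; "joint_velocities": joint speeds; "joint_torque": joint torques, N m; "position": TCP position; "tool_rot": TCP orientation; "wrist_force": force on the tool from outside, world axes, zero at the start; "ft_torque": the same for the moment, N m; "opening": opening from 0.0 (shut) to 1.0 (fully open).
Only numpy, scipy, OpenCV 4.12 (cv2) and the standard library are available. Lean on these libraries where they do the work, as an engineer would, in place of code of your own. Each camera call takes 0.05 s, during which the arm holds its last target.

## Task

Drop the waiting feed roller into the red-lidded bin: press that bin's lever all the way down with the fingers so that the lid swings wide open, wait until the roller has rolled in, then ease the lever slowly back up until the lid is shut, without letting it slam. Only press the lever: do not grip, lift or touch the roller or the lids, and leave the blue-lidded bin and everything else on the table as they are.

Things in the scene. Friction and masses are not known exactly. Their poses are not given: they have to be found in the camera images.
- red_bin: Bin with a red lid, bolted to the table. Grey open box 130 mm (x) by 130 mm (y), 108 mm high, walls 4 mm, rubber floor; origin at the centre of its underside; its +x points from lever to chute (away from the robot), z up. A steel feed chute 100 mm long with 20 mm sides stands at its +x side and slopes down into the box's far rim. The roller waits on this chute.
- red_paddle (a point): Centre of the top face of the black ribbed lever paddle of the red-lidded bin: 45 mm along the lever, 100 mm wide, 8 mm thick, 100 mm along the lever from the hinge axis. The lever sticks out of the bin's near side towards the robot; with the lid shut it slopes up 0.45 rad from the hinge to the paddle, fully pressed it slopes down 0.50 rad. The point moves with the paddle: about 165 mm above the table at rest, 74 mm fully pressed.
- red_hinge (a point): Middle of the level hinge axis of the red-lidded bin, 118 mm above the table, 73 mm before the bin's centre; lid and lever turn about it. It does not move.
- red_lever (a joint): Lever of the red-lidded bin, in rad. Reads 0 with the lid shut and grows as the lever is pressed down; lid and lever turn together, rad for rad, up to a stop at 0.95 (lid wide open). Weight and a spring push it back to 0: it takes about 3 to 7 N down on the paddle to hold it, and if let go the lid slams (slammed: still closing faster than 1.5 rad/s within the last 0.3 rad).
- red_lid: The red lid with a clear window, 142 mm long, 130 mm wide, 6 mm thick, with a stop lip standing 34 mm up at its far edge, across the chute's foot. Origin on the hinge axis, x towards the far edge. Fixed to the lever; not to be touched.
- roller: Feed roller, black rubber with orange bands, 40 mm diameter, 84 mm long; origin at its middle, y along its axis. It lies across the red-lidded bin's chute against the lid's lip, its middle 136 mm above the table, and by itself rolls under the lid into the box when the lid is open beyond about 0.3 rad (just before, it bears lightly on the lid from below); inside it lies with its middle about 25 mm above the table.
- blue_bin: Bin with a blue lid, bolted to the table. Grey open box 130 mm (x) by 130 mm (y), 108 mm high, walls 4 mm, rubber floor; origin at the centre of its underside; its +x points from lever to chute (away from the robot), z up. A steel feed chute 100 mm long with 20 mm sides stands at its +x side and slopes down into the box's far rim. Its chute is empty. Not part of the job.
- blue_paddle (a point): Centre of the top face of the black ribbed lever paddle of the blue-lidded bin: 45 mm along the lever, 100 mm wide, 8 mm thick, 100 mm along the lever from the hinge axis. The lever sticks out of the bin's near side towards the robot; with the lid shut it slopes up 0.45 rad from the hinge to the paddle, fully pressed it slopes down 0.50 rad. The point moves with the paddle: about 165 mm above the table at rest, 74 mm fully pressed.
- blue_lever (a joint): Lever of the blue-lidded bin, in rad: 0 shut, to stay so.
- blue_lid: The blue lid with a clear window, 142 mm long, 130 mm wide, 6 mm thick, with a stop lip standing 34 mm up at its far edge, across the chute's foot. Origin on the hinge axis, x towards the far edge. Fixed to the lever; not to be touched.
- tape_roll: Yellow tape roll lying flat, 80 mm across, 24 mm high; bystander.
- screw_jar: Small amber jar with a white cap, 42 mm across, 60 mm high; bystander.
- screwdriver: Screwdriver lying on the table; bystander.
- carton: Small cardboard carton 90 x 70 x 50 mm; bystander.
- calculator: Black desk calculator 140 x 80 x 20 mm; bystander.
- mug: White mug, 76 mm across, 85 mm high; bystander.
Mind the look-alikes: they are no part of the job. Several things have the shape of the roller; the one meant has the colours described above.

How it is judged:
On the way, in this order (a step that is already met when the one before it is completed fails the run):
1. the red lid is held wide open (lever beyond 0.75 rad) with the roller inside the bin (value of joint red_lever above 0.75 rad and z of roller in the frame of red_bin between 0 and 0.07 m and x of roller in the frame of red_bin between -0.065 and 0.065 m and y of roller in the frame of red_bin between -0.065 and 0.065 m), for 0.2 s.
2. the red lid is shut again (lever under 0.04 rad), the roller inside (value of joint red_lever below 0.04 rad and z of roller in the frame of red_bin between 0 and 0.07 m and x of roller in the frame of red_bin between -0.065 and 0.065 m and y of roller in the frame of red_bin between -0.065 and 0.065 m), for 0.2 s.
At the end, for the whole second after the job is handed in: The roller lies inside the red-lidded bin, the red and blue lids are shut (levers under 0.04 rad), the roller moves slower than 0.1 m/s, and every bystander is within 20 mm of where it began (all of step 2 and value of joint blue_lever below 0.04 rad and linear speed of roller below 0.1 m/s and distance of each of tape_roll, screw_jar, screwdriver, carton, calculator, mug from where it was at the start of the episode below 0.02 m); the robot touches nothing.
It fails at once if the red lid slams: still closing faster than 1.5 rad/s within the last 0.3 rad (value of joint red_lever below 0.3 rad and velocity of joint red_lever below -1.5 rad/s).
It fails at once if the robot touches the roller (contact force between any of the fingers, the arm and roller above 0.5 N).
It fails at once if the robot touches a lid (contact force between any of the fingers, the arm and red_lid above 0.5 N or contact force between any of the fingers, the arm and blue_lid above 0.5 N).
It fails at once if the blue-lidded bin's lever is worked (over 0.1 rad) (value of joint blue_lever above 0.1 rad).
It fails at once if a bystander is moved more than 20 mm or lifted (distance of any of tape_roll, screw_jar, screwdriver, carton, calculator, mug from where it was at the start of the episode above 0.02 m).
It also fails if it takes over 37 s, if anything falls off the work surface, if the arm or the gripper's body presses on something with over 40 N, if the wrist force passes 120 N, or if a joint passes its speed limit or range.

## Working session

There is one attempt and no reset: what is moved stays moved. The work goes in short steps, Python scripts to look and compute and a tool call to move; the robot and the scene stay as the last step left them, time stands still between calls to the robot, and variables do not carry over. Pictures are saved under pics/ and viewed, and the job is handed in when it is done.

Besides the shell and the picture viewer there is one more tool, called after "Emit:" as name(argument=value, ...) on one line, values as JSON. servo_tool: Moves the arm, as the interface text tells. Its arguments: {"type":"object","properties":{"deltas":{"type":"array"}},"required":["deltas"]}

```bash
mkdir -p pics; python3 - <<'E'
from workcell import *
import cv2
for n in("side","top"):
    cv2.imwrite(f"pics/{n}0.png",read_camera(n)[:,:,::-1]); print(n,camera_params(n))
print(observe())
E
```

```text
side {'fx': 432.5905938973017, 'fy': 432.5905938973017, 'cx': 287.2095085790354, 'cy': 215.76744427520865, 'rvec': array([ 2.04703568, -0.68608376,  0.38068616]), 'tvec': array([-0.45716075,  0.27691875,  0.95509161])}
top {'fx': 456.2621828451551, 'fy': 456.2621828451551, 'cx': 276.20821551585414, 'cy': 210.87520219195738, 'rvec': array([ 2.12628872, -2.16501404,  0.14461098]), 'tvec': array([0.014963  , 0.58319566, 1.49079978])}
{'t': 0.1, 'qpos': array([-1.25455691e+00,  3.13937560e-01,  4.50712535e-02,  1.30360106e+00,
        3.51351156e-05,  1.43118963e+00]), 'joint_velocities': array([-0.00011646, -0.00082563,  0.00313838,  0.00014005, -0.00021355,
       -0.00179691]), 'joint_torque': array([ 1.42005865e-03, -4.81722057e+01,  2.99245906e+01,  1.25856537e-02,
       -2.00529271e-04, -7.09913408e-06]), 'position': array([ 0.25298613, -0.51586388,  0.24448233]), 'tool_rot': array([-3.05871963e+00, -7.09481041e-01,  1.76448339e-04]), 'wrist_force': array([-0.52129115,  0.88599272, -0.68829889]), 'ft_torque': array([ 0.03565075,  0.01614283, -0.01200747]), 'opening': 1.0014973762474084}
```

View pics/side0.png

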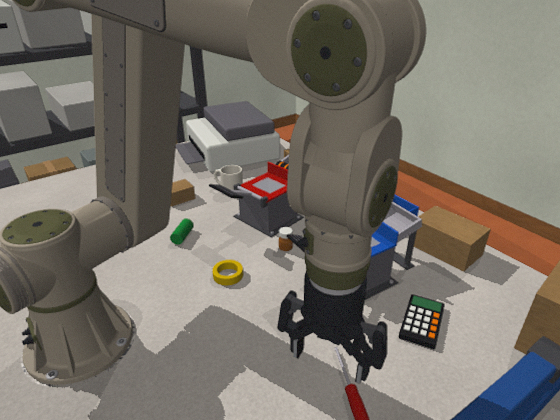

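View pics/top0.png

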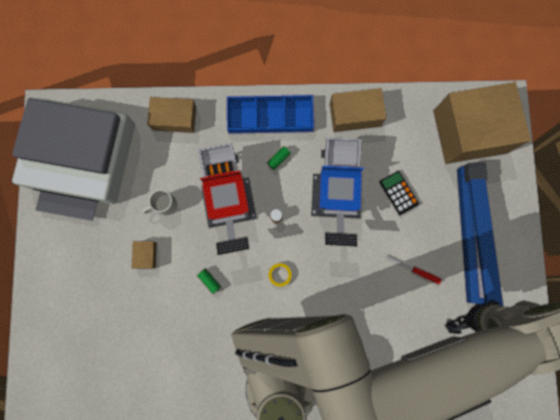

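```bash
python3 - <<'E'
import cv2
i=cv2.imread("pics/top0.png")[130:300,170:300]
cv2.imwrite("pics/crop0.png",cv2.resize(i,None,fx=4.5,fy=3.5*4.5/4.5 if 0 else 3.5,interpolation=cv2.INTER_CUBIC))
i=cv2.imread("pics/side0.png")[150:270,180:320]
cv2.imwrite("pics/crops0.png",cv2.resize(i,None,fx=5,fy=5,interpolation=cv2.INTER_CUBIC))
E
```

```text
(no output)
```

View pics/crop0.png

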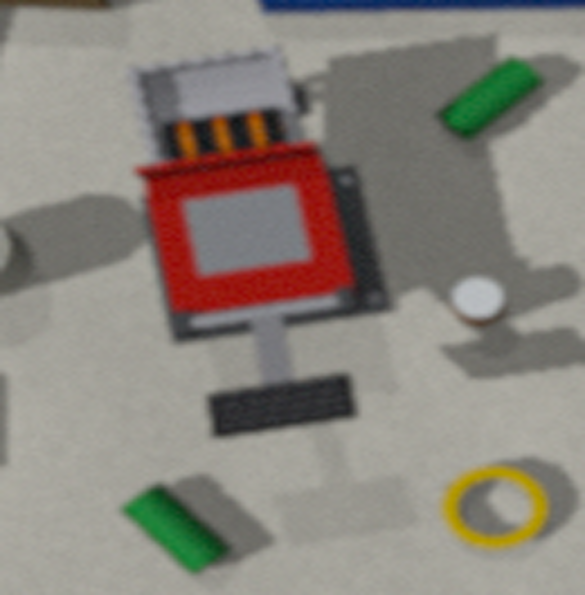

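View pics/crops0.png

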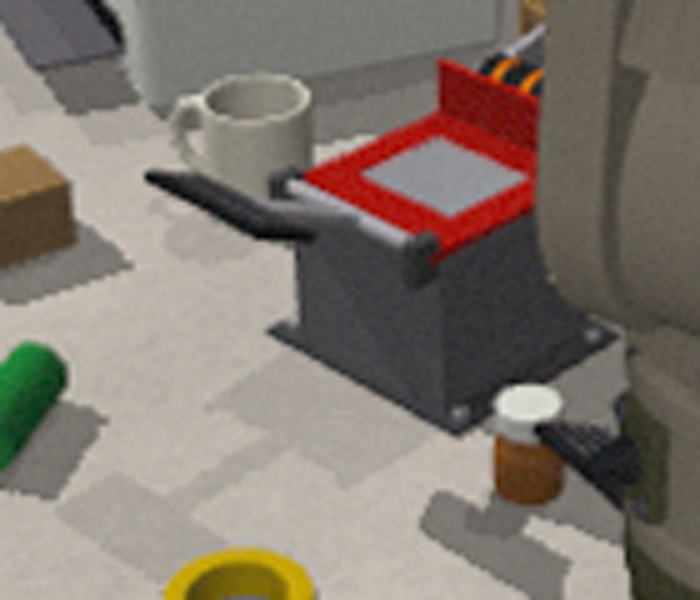

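```bash
cat > h.py <<'E'
import numpy as np,cv2
from workcell import *
def proj(P,n="top"):
    c=camera_params(n);K=np.array([[c['fx'],0,c['cx']],[0,c['fy'],c['cy']],[0,0,1]])
    return cv2.projectPoints(np.float64(P).reshape(-1,3),c['rvec'],c['tvec'],K,None)[0][:,0]
def paddle(s,w,th=0.):  # bin frame
    a=.45-th; return np.array([-.073-s*np.cos(a)+.004*np.sin(a),w,.118+s*np.sin(a)+.004*np.cos(a)])
def tw(p,P):
    c,s=np.cos(p[2]),np.sin(p[2]);P=np.atleast_2d(P)
    return np.c_[p[0]+c*P[:,0]-s*P[:,1],p[1]+s*P[:,0]+c*P[:,1],P[:,2]]
E
python3 - <<'E'
from h import *
from scipy.optimize import least_squares
M=np.array([paddle(.0775,.05),paddle(.0775,-.05),paddle(.1225,.05),paddle(.1225,-.05),[.069,.065,.155],[.069,-.065,.155]])
px=np.array([(207,395),(348,376),(215,436),(355,415),(138,173),(318,148)],float)
uv=np.c_[170+px[:,0]/4.5,130+px[:,1]/3.5]
f=lambda p:(proj(tw(p,M))-uv).ravel()
r=least_squares(f,[.6,.1,0]);print(r.x,r.fun.reshape(-1,2).round(1))
p=r.x
print("hinge",tw(p,[-.073,0,.118]),"paddle",tw(p,paddle(.1,0)),"pressed",tw(p,paddle(.1,0,.95)))
S=np.array([paddle(.1225,.05),paddle(.1225,-.05),[.069,.065,.155],[.065,.065,0],[-.065,-.065,0]])
print((proj(tw(p,S),"side")-[180,150])*5)
# bystanders: ground points
def gnd(u,v,z):
    c=camera_params("top");R=cv2.Rodrigues(c['rvec'])[0];C=-R.T@c['tvec']
    d=R.T@[(u-c['cx'])/c['fx'],(v-c['cy'])/c['fy'],1];return (C+d*(z-C[2])/d[2]).round(3)
for n,u,v,z in[("jar",276,215,.06),("tape",280,275,.024),("green",209,281,.02),("green2",279,158,.02),("mug",160,203,.085),("carton",144,254,.05),("bluepad",341,239,.165),("driver",415,270,.01),("calc",399,192,.02)]:print(n,gnd(u,v,z))
E
```

```text
[0.61783523 0.16559065 0.16686395] [[-0.2  0.3]
 [ 0.5 -0.3]
 [-0.7  1.3]
 [ 0.8  1.2]
 [-0.6 -1.2]
 [ 0.2 -1.5]]
hinge [[0.54584916 0.15346603 0.118     ]] paddle [[0.45877083 0.13879942 0.16509834]] pressed [[0.45741876 0.13857169 0.07356778]]
[[132.39894765 170.85304936]
 [249.12257315 232.21284643]
 [435.51223332  56.12332782]
 [436.49812138 267.51869667]
 [433.61161662 423.08617302]]
jar [0.567 0.005 0.06 ]
tape [ 0.37  -0.004  0.024]
green [0.354 0.233 0.02 ]
green2 [ 0.771 -0.008  0.02 ]
mug [0.61  0.384 0.085]
carton [0.446 0.443 0.05 ]
bluepad [ 0.475 -0.192  0.165]
driver [ 0.379 -0.458  0.01 ]
calc [ 0.644 -0.416  0.02 ]
```

Emit:
servo_tool(deltas=[[0,0,0,0.144,1],[0,0,0,0.144,1],[0.02,-0.04,0,0,1],[0.02,-0.04,0,0,1],[0.02,-0.04,0,0,1],[0.02,-0.04,0,0,1],[0.02,-0.04,0,0,1],[0.02,-0.04,0,0,1],[0.02,-0.04,0,0,1],[0.02,-0.04,0,0,1]])

```text
t: 1.1
position: [0.3621, -0.167, 0.2396]
tool_rot: [-3.125, -0.225, 0.005]
wrist_force: [1.0, 1.1, 0.2]
opening: -0.004
```

```bash
cat >> h.py <<'E'
from scipy.spatial.transform import Rotation as Ro
P=(0.6178,0.1656,0.1669)
def st(goal=(-.166,0)):
    o=observe();R=Ro.from_rotvec(o['tool_rot']).as_matrix()
    g=tw(P,[goal[0],goal[1],o['position'][2]])[0]
    print("t",round(o['t'],2),"pos",o['position'].round(4),"F",o['wrist_force'].round(1),"op",round(o['opening'],2),"yaw",np.arctan2(R[1,0],R[0,0]).round(3),"z",R[:,2].round(3),"need tool",(R.T@(g-o['position'])).round(4))
E
python3 -c "from h import *;st()"
```

```text
t 1.1 pos [ 0.3621 -0.167   0.2396] F [1.  1.1 0.2] op -0.0 yaw 0.144 z [-0.004  0.009 -1.   ] need tool [ 0.1348 -0.2887  0.0023]
```

Emit:
servo_tool(deltas=[[0.018,-0.04,0,-0.02,1],[0.018,-0.04,0,0,1],[0.018,-0.04,0,0,1],[0.018,-0.04,0,0,1],[0.018,-0.04,0,0,1],[0.018,-0.04,0,0,1],[0.01,-0.02,0,0,1],[0,0,0,0,1]])

```text
t: 1.9
position: [0.4367, 0.1254, 0.2404]
tool_rot: [-3.12, -0.268, 0.005]
wrist_force: [0.0, -0.0, -0.8]
opening: 0.005
```

```bash
python3 -c "
from h import *;st()
for n in('side','top'): cv2.imwrite(f'pics/{n}1.png',read_camera(n)[:,:,::-1])"
```

```text
t 1.9 pos [0.4367 0.1254 0.2404] F [ 0.  -0.  -0.8] op 0.0 yaw 0.171 z [-0.004  0.009 -1.   ] need tool [ 0.0193 -0.0095  0.    ]
```

View pics/side1.png

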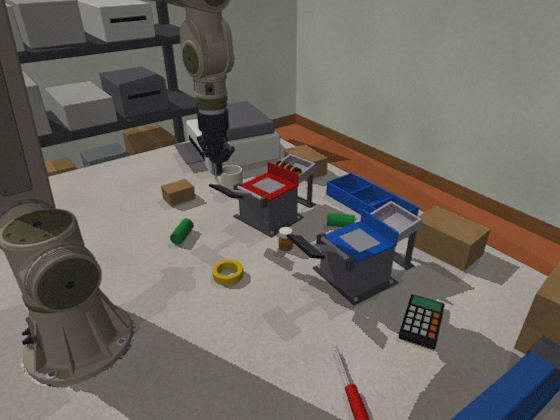

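View pics/top1.png

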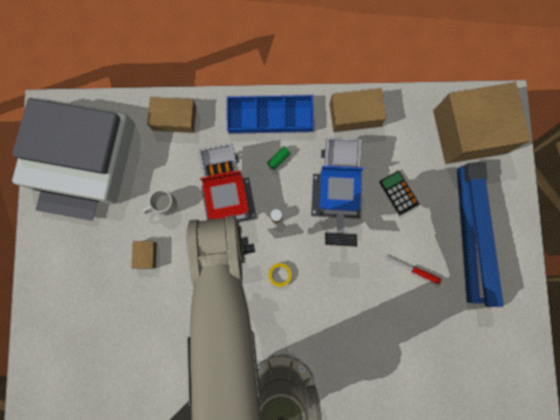

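Emit:
servo_tool(deltas=[[0.019,-0.0095,0.01,0,1],[0.004,-0.002,0.015,0,1],[0,0,0.012,0,1],[0,0,0.005,0,1],[0,0,0,0,1]])

```text
t: 2.5
position: [0.4559, 0.1329, 0.1971]
tool_rot: [-3.125, -0.25, 0.009]
wrist_force: [0.7, 0.4, 0.5]
opening: -0.003
```

```bash
python3 -c "
from h import *;st()
i=read_camera('side')[100:260,150:350,::-1]
cv2.imwrite('pics/s2.png',cv2.resize(i,None,fx=3.7,fy=3.7,interpolation=2))"
```

```text
t 2.5 pos [0.4559 0.1329 0.1971] F [0.7 0.4 0.5] op -0.0 yaw 0.16 z [-0.006  0.006 -1.   ] need tool [-0.001  -0.0054  0.    ]
```

View pics/s2.png

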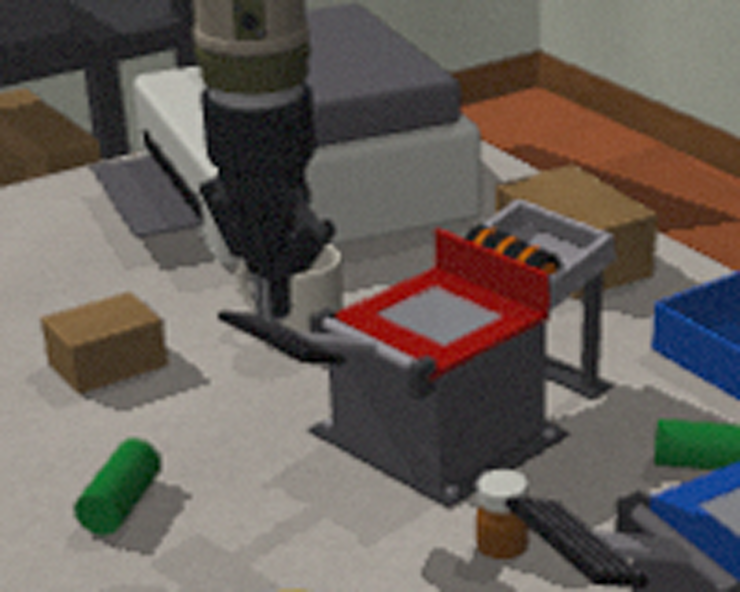

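Emit:
servo_tool(deltas=[[0,-0.006,0.004,0,1],[0,0,0.008,0,1],[0,0,0.008,0,1],[0,0,0.008,0,1],[0,0,0.008,0,1]])

```text
t: 3.05
position: [0.4564, 0.1387, 0.1628]
tool_rot: [-3.125, -0.248, -0.001]
wrist_force: [-1.5, 0.0, 4.5]
opening: -0.003
```

```bash
python3 -c "
from h import *;st()
i=read_camera('side')[100:260,150:350,::-1]
cv2.imwrite('pics/s3.png',cv2.resize(i,None,fx=3.7,fy=3.7,interpolation=2))"
```

```text
t 3.05 pos [0.4564 0.1387 0.1628] F [-1.5  0.   4.5] op -0.0 yaw 0.158 z [ 0.     0.007 -1.   ] need tool [-0.0024  0.0003 -0.    ]
```

View pics/s3.png

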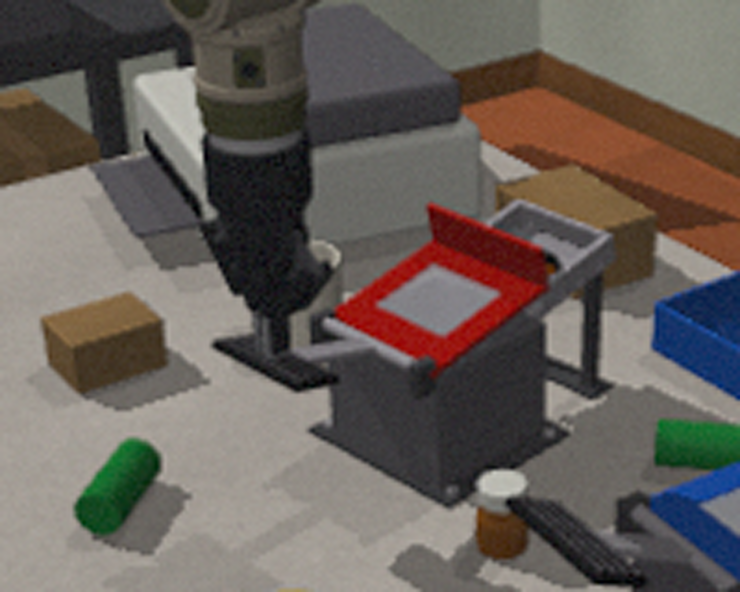

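Emit:
servo_tool(deltas=[[-0.002,0,0.012,0,1],[0,0,0.012,0,1],[0,0,0.012,0,1],[0,0,0.012,0,1],[0,0,0.01,0,1],[0,0,0.005,0,1]])

```text
t: 3.7
position: [0.4586, 0.1393, 0.0978]
tool_rot: [-3.125, -0.249, -0.015]
wrist_force: [1.1, 0.3, 5.8]
opening: -0.001
```

```bash
python3 -c "
from h import *;st()
i=read_camera('side')[100:260,150:350,::-1]
cv2.imwrite('pics/s4.png',cv2.resize(i,None,fx=3.7,fy=3.7,interpolation=2))"
```

```text
t 3.7 pos [0.4586 0.1393 0.0978] F [1.1 0.3 5.8] op -0.0 yaw 0.159 z [ 0.009  0.007 -1.   ] need tool [-0.0046  0.0005 -0.    ]
```

View pics/s4.png

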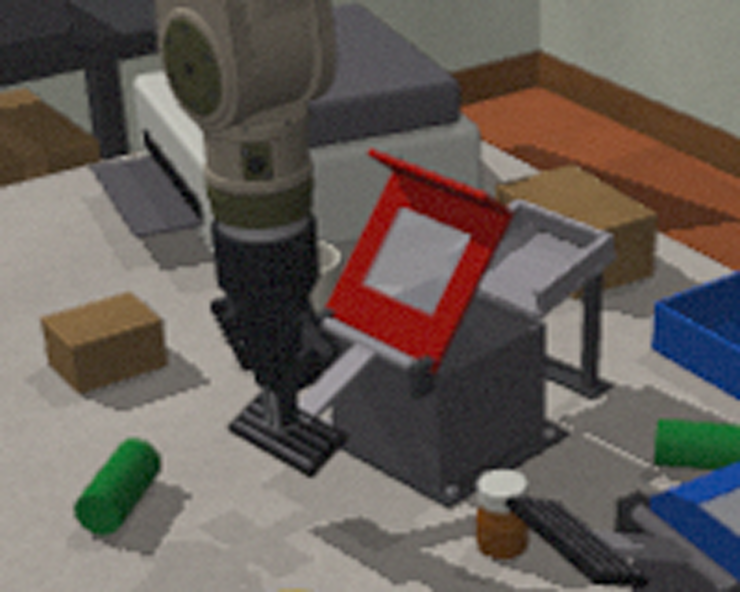

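Emit:
servo_tool(deltas=[[-0.003,0,0.004,0,1],[-0.002,0,0.003,0,1],[0,0,0.001,0,1],[0,0,0.001,0,1],[0,0,0,0,1],[0,0,0,0,1],[0,0,0,0,1],[0,0,0,0,1],[0,0,0,0,1],[0,0,0,0,1]])

```text
t: 4.75
position: [0.4547, 0.1387, 0.0893]
tool_rot: [-3.125, -0.249, -0.018]
wrist_force: [0.9, 0.8, 3.7]
opening: -0.004
```

```bash
python3 -c "
from h import *;st()
i=read_camera('side')[100:260,150:350,::-1]
cv2.imwrite('pics/s5.png',cv2.resize(i,None,fx=3.7,fy=3.7,interpolation=2))
i=read_camera('top')[130:300,170:300,::-1]
cv2.imwrite('pics/t5.png',cv2.resize(i,None,fx=3.5,fy=3.5,interpolation=2))
"
```

```text
t 4.75 pos [0.4547 0.1387 0.0893] F [0.9 0.8 3.7] op -0.0 yaw 0.159 z [ 0.011  0.007 -1.   ] need tool [-0.0007  0.0006 -0.    ]
```

View pics/s5.png

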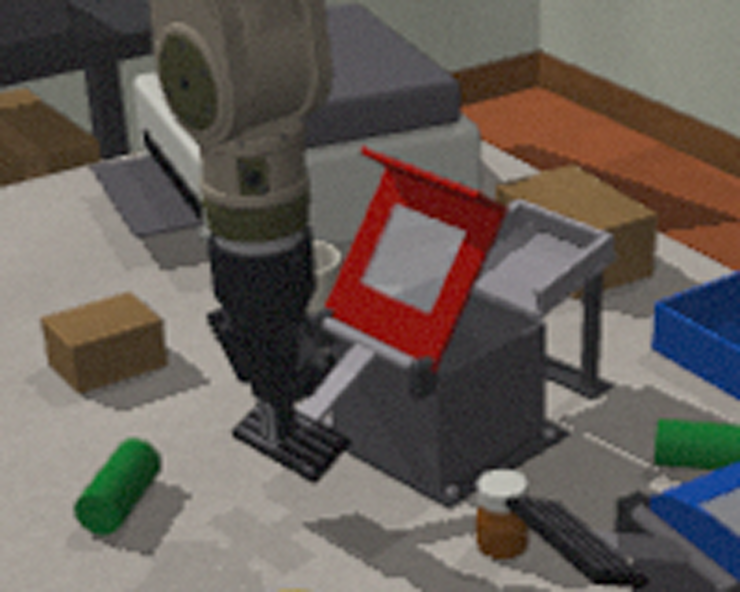

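View pics/t5.png

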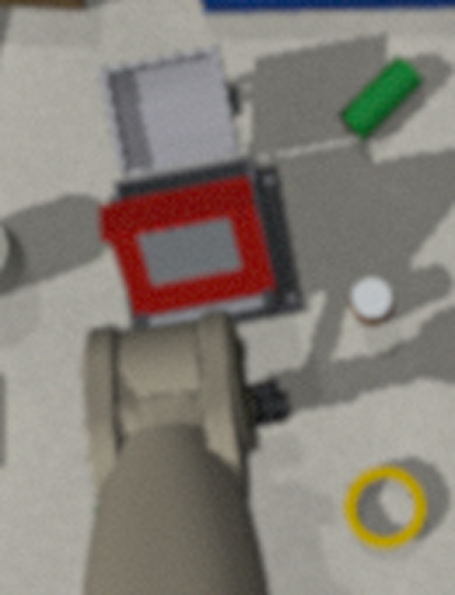

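Emit:
servo_tool(deltas=[[0,0,-0.003,0,1],[0,0,-0.005,0,1],[0,0,-0.005,0,1],[0,0,-0.005,0,1],[0,0,-0.005,0,1],[0,0,-0.005,0,1],[0,0,-0.005,0,1],[0,0,-0.005,0,1],[0,0,-0.005,0,1],[0,0,-0.005,0,1]])

```text
t: 5.85
position: [0.4491, 0.1378, 0.1392]
tool_rot: [-3.126, -0.249, -0.001]
wrist_force: [-1.7, 0.3, 3.1]
opening: 0.002
```

```bash
python3 -c "
from h import *;st()"
```

```text
t 5.85 pos [0.4491 0.1378 0.1392] F [-1.7  0.3  3.1] op 0.0 yaw 0.159 z [ 0.     0.006 -1.   ] need tool [0.0049 0.0006 0.    ]
```

Emit:
servo_tool(deltas=[[0.003,0,0,0,1],[0.003,0,-0.001,0,1],[0.003,0,-0.002,0,1],[0.002,0,-0.003,0,1],[0.001,0,-0.003,0,1],[0,0,-0.003,0,1]])

```text
t: 6.45
position: [0.4637, 0.1401, 0.153]
tool_rot: [-3.125, -0.249, -0.006]
wrist_force: [-0.2, -0.1, 3.1]
opening: -0.003
```

```bash
python3 -c "
from h import *;st()
i=read_camera('side')[100:260,150:350,::-1]
cv2.imwrite('pics/s6.png',cv2.resize(i,None,fx=3.7,fy=3.7,interpolation=2))"
```

```text
t 6.45 pos [0.4637 0.1401 0.153 ] F [-0.2 -0.1  3.1] op -0.0 yaw 0.159 z [ 0.003  0.007 -1.   ] need tool [-0.0098  0.0005 -0.    ]
```

View pics/s6.png

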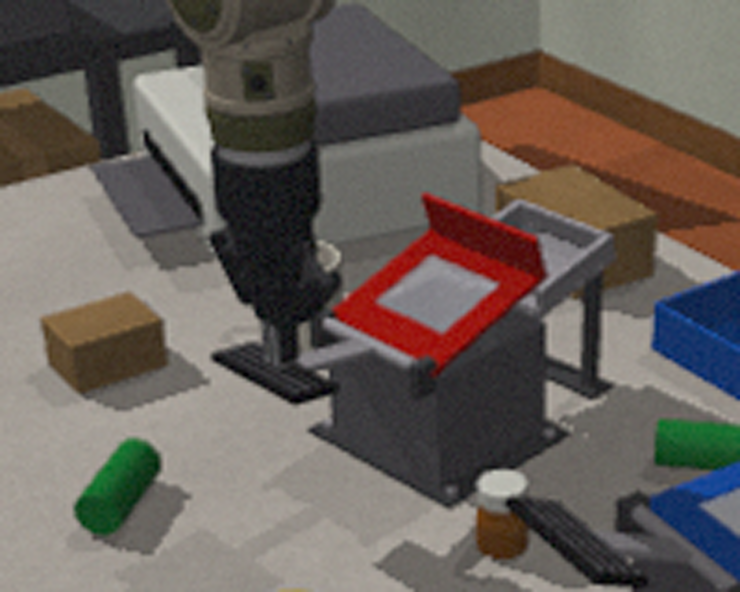

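Emit:
servo_tool(deltas=[[0,0,-0.003,0,1],[0,0,-0.003,0,1],[0,0,-0.003,0,1],[0,0,-0.003,0,1],[0,0,-0.003,0,1],[0,0,-0.003,0,1]])

```text
t: 7.1
position: [0.4685, 0.1407, 0.1747]
tool_rot: [-3.124, -0.249, -0.023]
wrist_force: [3.0, 1.2, 1.1]
opening: -0.001
```

```bash
python3 -c "
from h import *;st()"
```

```text
t 7.1 pos [0.4685 0.1407 0.1747] F [3.  1.2 1.1] op -0.0 yaw 0.159 z [ 0.014  0.009 -1.   ] need tool [-0.0146  0.0004 -0.0002]
```

```bash
python3 -c "
from h import *
i=read_camera('side')[100:260,150:350,::-1];st()
cv2.imwrite('pics/s7.png',cv2.resize(i,None,fx=3.7,fy=3.7,interpolation=2))"
```

```text
t 7.15 pos [0.4688 0.1407 0.1753] F [3.2 0.8 2.2] op -0.0 yaw 0.159 z [ 0.015  0.009 -1.   ] need tool [-0.0149  0.0004 -0.0002]
```

View pics/s7.png

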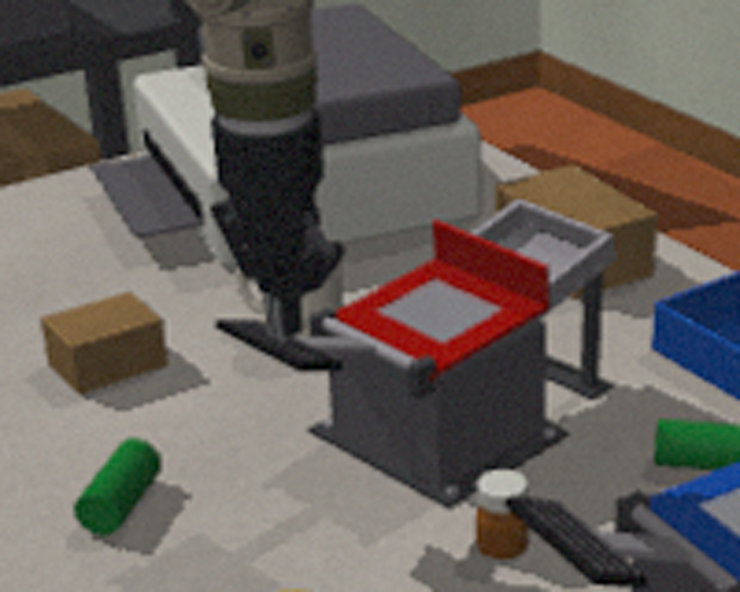

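Emit:
servo_tool(deltas=[[-0.001,0,-0.002,0,1],[-0.001,0,-0.002,0,1],[-0.001,0,-0.002,0,1],[0,0,-0.002,0,1],[0,0,-0.002,0,1],[0,0,-0.002,0,1]])

```text
t: 7.75
position: [0.4624, 0.1395, 0.1865]
tool_rot: [-3.125, -0.249, -0.014]
wrist_force: [-0.6, -1.0, 1.3]
opening: -0.0
```

```bash
python3 -c "
from h import *
i=read_camera('side')[100:260,150:350,::-1];st()
cv2.imwrite('pics/s8.png',cv2.resize(i,None,fx=3.7,fy=3.7,interpolation=2))"
```

```text
t 7.8 pos [0.4625 0.1395 0.1867] F [-0.5 -0.2 -1. ] op -0.0 yaw 0.159 z [ 0.009  0.007 -1.   ] need tool [-0.0085  0.0002 -0.0001]
```

View pics/s8.png

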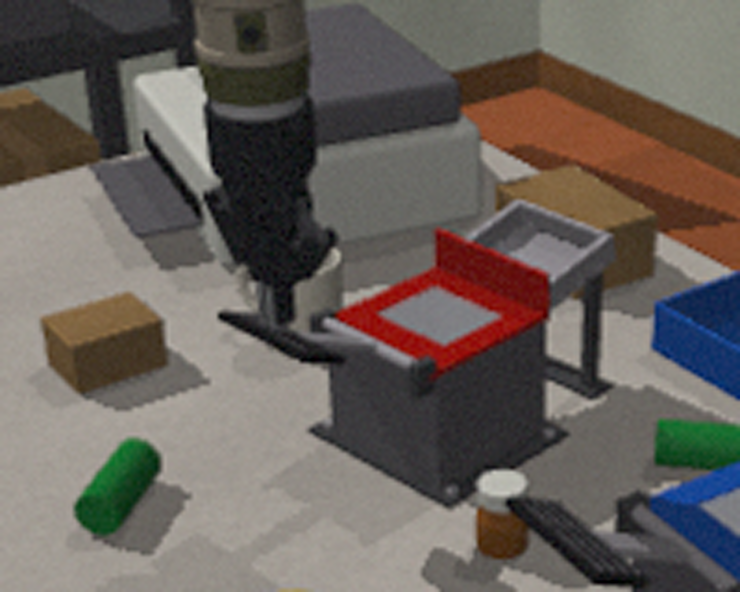

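Lid shut (it looks as in s2), and the force is near zero. I'll lift clear slowly, then higher.

Emit:
servo_tool(deltas=[[0,0,-0.002,0,1],[0,0,-0.003,0,1],[0,0,-0.005,0,1],[0,0,-0.015,0,1],[0,0,-0.02,0,1],[0,0,-0.02,0,1],[0,0,0,0,1],[0,0,0,0,1],[0,0,0,0,1],[0,0,0,0,1]])

```text
t: 8.8
position: [0.4597, 0.1388, 0.2528]
tool_rot: [-3.125, -0.249, -0.005]
wrist_force: [-0.7, -0.1, -1.1]
opening: 0.0
```

```bash
python3 -c "
from h import *
i=read_camera('side');st()
cv2.imwrite('pics/s9.png',i[:,:,::-1])
a=cv2.imread('pics/side1.png').astype(int);d=abs(a-i[:,:,::-1].astype(int)).sum(2)
cv2.imwrite('pics/d9.png',np.clip(d*2,0,255).astype('uint8'))"
```

```text
t 8.85 pos [0.4596 0.1387 0.2527] F [-0.2  0.2 -0.4] op 0.0 yaw 0.159 z [ 0.002  0.006 -1.   ] need tool [-0.0055 -0.0002 -0.    ]
```

View pics/s9.png

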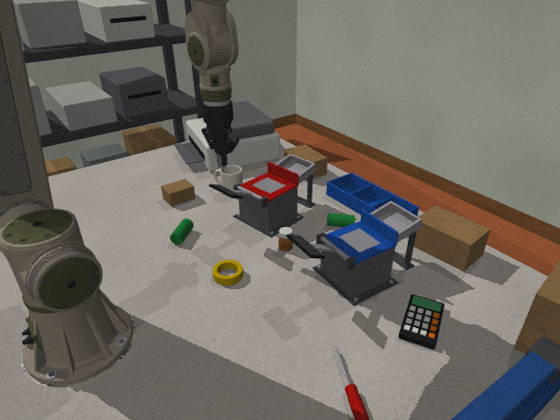

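View pics/d9.png

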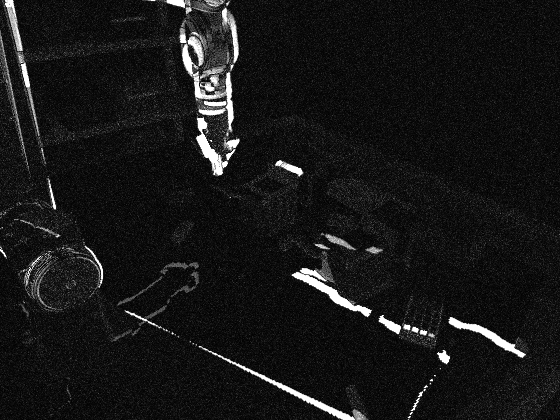

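The difference picture shows only the arm, its shadows and the missing roller at about (290,167). The red lid and lever are back in place and nothing else has moved.

```bash
python3 -c "
from workcell import *
print(close_job())"
```

```text
the job is handed in; nothing more can be done
None
```

I pressed the red bin's lever down with closed fingers, let the roller roll in, and eased the lid shut. I handed the job in at about 8.9 s of the 37 s allowed.

- **Opening:** I estimated the lever at about 0.9 rad, from the fingertip height. The force never rose as it would at the stop, so it may have ended just short of 0.95. I held it there for about 1 s, and the pictures showed the chute empty.
- **Closing:** The lever came up at roughly 0.2 to 0.5 rad/s on average, well under the slam limit. The tool drifted up to about 15 mm towards the bin along the paddle, but stayed in contact until the lid was shut.
- **Last checks:** The side picture shows the red lid and lever as they were at rest. Compared with the picture taken before pressing, only the arm, its shadows and the missing roller had changed. The wrist force was near zero, with the fingers clear above the paddle.
- **Not seen directly:** The roller inside the bin was never visible. I inferred it from the empty chute. There was no lever reading either, so all lever angles and speeds are my own estimates.

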